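# Pack the last jar and latch the paint case

### The arm

A 6-joint arm with a two-finger parallel gripper is mounted at the origin on the work surface. World frame = base frame: x ahead of the robot, y to its left, z up, the work surface at z = 0. Lengths are in m, angles in degrees, forces in N, time in s.
With the tool pointing down it reaches from about 0.35 to 0.875 m from the base axis. Payload 4.2 kg.
Tool frame: the origin (TCP) lies on the centre line of the jaws, within the pads' length; the fingertips stand 25 mm ahead of it and the grasp point (between the pads) lies 6 mm ahead of it; z points along the fingers, y is the line along which they close (so a half turn about z gives the same grasp; the last joint's range is limited). The gripper opens to 87 mm and grips with 3 to 60 N. Pads are 19 mm wide; open, the fingers measure 117 mm over their backs; the gripper's body (75 mm by 190 mm) begins 51 mm behind the grasp point.
Start: joints at [79.733, 22.042, 0.453, 0, -68.411, -14.817], TCP at [0.265, 0.566, 0.248] pointing down, gripper open.
Joint ranges: [-179.83, 179.83], [-69.29, 118.12], [-61.27, 80.66], [-181.25, 117.63], [-171.15, -9.14], [-177.46, 177.46]. Speed limits (degrees/s): [159.86, 159.86, 180, 180, 180, 180].

### API

Orientations are given as a 3x3 rotation matrix whose columns are the frame's x, y, z axes.
In Python, from station import r gives the robot as it stands.
- The arm moves only by the tool move_arm, never from a script. Its argument "series" is a list of rows, each an object with "grip": the opening, from 0 (shut) to 1 (fully open); "xyz": the shift along the tool's x, y, z in mm, a list of three; "angular": the turn, a rotation vector about the tool's x, y, z in rad, a list of three. A call has 1 to 10 rows; each row is the pose to reach, as a shift and turn from the pose commanded when the call began, along the tool's axes at that moment; what a row does not reach only later rows make up. A row lasts 1/10 s, in which the tool goes at most 50 mm and 8.59 degrees, less where a joint would pass 70% of its speed; a pose out of reach is approached as far as the arm can. A call with a gripper value outside its range is refused whole. The fingers move at their own pace and stop on an object; the grip force is fixed at half the most. Time passes only in rows, so rows that repeat a pose let the fingers close. It gives the time, the measured TCP pose, the force, the opening and the grip force at its end, in the units of the state.
- r.sense(): the state, without advancing time (a new reading comes with each control period).
- r.capture(name): name is "side" or "top" or "wrist"; returns a dict with "img" (384x512x3 uint8, red, green, blue), "camera_matrix" (3x3 intrinsics, pixels), "rvec" (rotation vector, rad) and "tvec" (3), from world to camera coordinates, as OpenCV has them; the wrist camera has in their place "hand_eye" (4x4, takes a point from camera to tool coordinates, whose origin is the TCP and whose axes are the flange's). Camera axes: x right, y down, z forward; pixel columns grow to the right and rows downward; lengths in m; the calibration is good to about 2 mm. A picture is of the moment at which its call begins: read the wrist's pose just before it. There is no depth.
- r.finish_job(): hands the job in; it is judged then, once.
The state is a dict: "time_s": time; "joints": joint angles; "joint_velocities": joint speeds; "effort": joint torques, N m; "tcp_pos": TCP position; "ee_rot": TCP orientation; "wrist_force": force on the tool from outside, world axes, zero at the start; "moment": the same for the moment, N m; "gripper_width": opening from 0.0 (shut) to 1.0 (fully open); "gripper_force": force on a finger pad.
Only numpy, scipy, OpenCV 4.12 (cv2) and the standard library are available. Lean on these libraries where they do the work, as an engineer would, in place of code of your own. Each camera call takes 0.05 s, during which the arm holds its last target. There are 200 camera calls.

### The job

Pack up the paint case: stand the last jar of paint, the one still out on the table, upright in the case's empty compartment, close the lid, and hook the wire loop of the front latch over the keeper on the lid. Then press the latch lever down over centre until it lies fully home. Leave the other things on the table where they are.

Things in the scene. Friction and masses are not known exactly. Their poses are not given: they have to be found in the camera images.
- case: wooden paint case fixed to the table: 100 mm deep (x), 260 wide (y), base 164 high, then a 43 mm hollow lid (36 inside). Origin: centre of underside; x points from its front (latch side, towards the robot) to its back, z up. Inside, a floor 98 mm up and three compartments side by side, 64 (x) by 80 (y) mm, centres at y = -82, 0, +82; dividers end 148 mm up. Two hold jars, which stand out above the rim
- lid (a joint): lid hinge, rad: 0 shut, 1.45 fully open; starts at 1.28 to 1.42. A stiff hinge: the lid stays where it is left; closing it takes up to 0.4 N m. Open, it leans over the compartments, so that a gripper straight above one hits it: come in tilted, the gripper's body leaning to the case's front
- lid_hinge (a point): middle of the lid's hinge line, the base's back top edge (case frame x = +50, y = 0, z = 164 mm); the line runs along the case's y
- lid_edge (a point): middle of the lid's upper front edge (shut: case frame x = -50, y = 0, z = 207 mm). From here the lid's flat top, 100 mm deep, runs to its back edge, which is 43 mm straight above the hinge line when shut
- keeper (a point): keeper, an upturned steel hook in the middle of the lid's front: a ledge 22 mm wide sticking out 20 mm, with a 4 mm lip on its outer edge standing 8 mm above the ledge, so a groove 16 mm wide between lip and lid front. Point: middle of the groove's floor (lid shut: case frame x = -58, y = 0, z = 176 mm); axes then as the case's
- lever (a joint): latch lever, rad: 0 = closed, handle hanging flat down the case's front; 1.57 = straight out to the front; up to 2.5. Starts at 2.05 to 2.45 (out and up) and stays where it is left (0.07 N m friction). With the loop hooked it draws the loop tight from about 1.1 down; 3 to 5 N at the tip take it over centre at about 0.35, then it snaps to 0
- lever_pivot (a point): the lever's pivot (case frame x = -64, y = 0, z = 130 mm; its axis is the case's y)
- lever_tip (a point): free end of the lever, a steel strip 16 mm wide, 4 thick, 52 mm long from the pivot. A 10 mm finger lip at this end stands on the side that is pushed to close it: the outer side when shut, the upper side while the lever is up
- bail (a joint): swing of the latch's wire loop on the lever, rad: 0 when latched, at most 3.4 (a stop). It turns freely and starts resting on the stop, sticking out to the front and a little up. The loop's lean from upright towards the case's back is the lever's value minus this one, less about 0.08 (negative = out to the front)
- bail_pivot (a point): where the loop's legs turn on the lever, 15 mm from the lever's pivot; moves with the lever
- bail_bar (a point): middle of the loop's crossbar. Loop: a U of 4 mm steel wire, 36 mm wide outside, its legs either side of the lever, crossbar 60 mm from its pivot, springy lengthwise (12 N/mm). With the lever as it starts, the bar clears the keeper's lip by 5 mm or more when swung up over it. Let go leaning back past upright, it falls on the lid's front behind the lip; lowering the lever draws it into the groove
- jar: the jar to pack: amber glass, 46 mm diameter to 72 mm height, then a white cap of 43 mm diameter to 95 mm; 0.13 to 0.25 kg. Origin: centre of its underside
- jar_a: a like jar, already in the case
- jar_b: a like jar, already in the case
- cork_pad: cork disc, 52 mm diameter, 3 mm thick, fixed on the floor of the empty compartment. Origin: centre of its underside. The jar goes on it
- oil_bottle: bystander: amber oil bottle, 54 mm diameter, 165 mm high, stands among the jar's possible places
- solvent_tin: bystander: bare metal tin, 62 mm diameter, 66 mm high and a 12 mm screw cap
- brush_pot: bystander: white pot, 72 mm diameter, 110 mm high, with brushes sticking up to 230 mm
- palette_knife: bystander: palette knife lying flat
- flat_brush: bystander: brush lying flat
- dish: bystander: small white dish, 80 mm diameter
- batten: bystander: wooden batten, 300 x 30 x 20 mm, lying behind the case
Mind the look-alikes: they are no part of the job. What is shaped like the jar_a but blue is not meant.

How it is judged (in metres and radians):
On the way, in this order (a step that is already met when the one before it is completed fails the run):
1. the jar stands upright in the empty compartment, let go (x of jar in the frame of case between -0.035 and 0.035 m and y of jar in the frame of case between -0.122 and 0.122 m and z of jar in the frame of case between 0.094 and 0.106 m and angle between jar's own z axis and vertical below 0.1 rad and contact force between the fingers and jar below 0.1 N), for 0.2 s.
2. the lid is shut (value of joint lid below 0.05 rad), for 0.1 s.
3. the loop's crossbar is behind the keeper's lip, with the lid shut and the lever still up (x of bail_bar in the frame of keeper between -0.01 and 0.01 m and y of bail_bar in the frame of keeper between -0.012 and 0.012 m and z of bail_bar in the frame of keeper between 0 and 0.025 m and value of joint lid below 0.05 rad and value of joint lever above 1.2 rad), for 0.1 s.
At the end, for the whole second after the job is handed in: all three jars stand upright (within 0.1 rad) on the compartments' floors, the lid is shut (under 0.04 rad), the loop's crossbar lies in the keeper's groove (within 7 mm of its floor) and the lever is home (under 0.12 rad) (x of bail_bar in the frame of keeper between -0.01 and 0.01 m and y of bail_bar in the frame of keeper between -0.012 and 0.012 m and z of bail_bar in the frame of keeper between -0.002 and 0.007 m and value of joint lid below 0.04 rad and value of joint lever below 0.12 rad and x of jar in the frame of case between -0.035 and 0.035 m and y of jar in the frame of case between -0.122 and 0.122 m and z of jar in the frame of case between 0.094 and 0.106 m and angle between each of jar, jar_a, jar_b's own z axis and vertical below 0.1 rad and x of jar_a in the frame of case between -0.035 and 0.035 m and y of jar_a in the frame of case between -0.122 and 0.122 m and z of jar_a in the frame of case between 0.094 and 0.106 m and x of jar_b in the frame of case between -0.035 and 0.035 m and y of jar_b in the frame of case between -0.122 and 0.122 m and z of jar_b in the frame of case between 0.094 and 0.106 m); the robot touches nothing.
It fails at once if a bystander (bottle, tin, pot, knife, brush, dish, batten) is pushed more than 30 mm away (distance of any of oil_bottle, solvent_tin, brush_pot, palette_knife, flat_brush, dish, batten from where it was at the start of the episode above 0.03 m).
It fails at once if the bottle, the tin or the pot is tipped over (angle between any of oil_bottle, solvent_tin, brush_pot's own z axis and vertical above 0.5 rad).
It also fails if it takes over 66 s, if anything falls off the work surface, if the arm or the gripper's body presses on something with over 40 N, if the wrist force passes 120 N, or if a joint passes its speed limit or range.

## Working session

There is one attempt and no reset: what is moved stays moved. The work goes in short steps, Python scripts to look and compute and a tool call to move; the robot and the scene stay as the last step left them, time stands still between calls to the robot, and variables do not carry over. Pictures are saved under pics/ and viewed, at most 10 in all, crops included, and the job is handed in when it is done.

Besides the shell and the picture viewer there is one more tool, called after "Request:" as name([rows], argument=value, ...), one row to a line, values as JSON. move_arm: Moves the arm, as the interface text tells. Its arguments: {"type":"object","properties":{"series":{"type":"array"}},"required":["series"]}

```bash
ls; mkdir -p pics
cat > h.py <<'E'
import numpy as np, cv2
from station import r
def cap(n):
    s=r.sense(); c=r.capture(n)
    K=np.array(c["camera_matrix"],float)
    if n=="wrist":
        T=np.eye(4); T[:3,:3]=np.array(s["ee_rot"]); T[:3,3]=s["tcp_pos"]
        X=T@np.array(c["hand_eye"]); R=X[:3,:3].T; t=-R@X[:3,3]
    else:
        R=cv2.Rodrigues(np.array(c["rvec"],float))[0]; t=np.array(c["tvec"],float).ravel()
    return np.array(c["img"]),K,R,t
def ray(cam,u,v):
    _,K,R,t=cam; d=R.T@np.linalg.solve(K,[u,v,1.]); return -R.T@t,d
def onz(cam,u,v,z):
    o,d=ray(cam,u,v); return o+d*(z-o[2])/d[2]
def proj(cam,P):
    _,K,R,t=cam; q=K@(R@np.array(P,float)+t); return q[:2]/q[2]
def tri(ca,pa,cb,pb):
    A=[];b=[]
    for c,p in((ca,pa),(cb,pb)):
        o,d=ray(c,*p); d=d/np.linalg.norm(d); M=np.eye(3)-np.outer(d,d); A.append(M); b.append(M@o)
    return np.linalg.lstsq(np.vstack(A),np.hstack(b),rcond=None)[0]
def save(img,f): cv2.imwrite("pics/"+f,cv2.cvtColor(img,cv2.COLOR_RGB2BGR))
def tool(w): return (np.array(r.sense()["ee_rot"]).T@np.array(w,float)).round(1)
E
python3 - <<'E'
from h import *
a=cap("side");b=cap("top")
save(a[0],"s0.png");save(b[0],"t0.png")
for c in(a,b): print((-c[2].T@c[3]).round(3), c[2][2].round(2), c[1][0,0])
print(r.sense()); print(r.capture("wrist")["hand_eye"])
E
```

```text
pics
[ 0.052 -0.669  0.924] [ 0.47  0.54 -0.7 ] 493.16494190841865
[ 0.516 -0.032  1.216] [ 0.08 -0.01 -1.  ] 381.4969462311966
{'time_s': 0.1, 'joints': array([ 7.97318804e+01,  2.20859875e+01,  3.88707785e-01, -2.51575742e-02,
       -6.84122313e+01, -1.48161030e+01]), 'joint_velocities': array([ 0.03907145, -0.16221309,  0.27408338,  0.11984262, -0.12944856,
        0.06975724]), 'effort': array([-6.76267500e-04, -3.91687131e+01,  1.87937701e+01,  4.23200324e+00,
        1.34558979e-02, -7.49450055e-05]), 'tcp_pos': array([0.26474939, 0.5656186 , 0.24658075]), 'ee_rot': array([[ 9.05616944e-01, -4.24095979e-01, -7.42441280e-04],
       [-4.24096618e-01, -9.05615144e-01, -1.80790456e-03],
       [ 9.43589872e-05,  1.95213584e-03, -9.99998090e-01]]), 'wrist_force': array([-0.37311521,  0.22607535,  0.71893304]), 'moment': array([ 0.03112958, -0.0349879 ,  0.03926143]), 'gripper_force': 0.0, 'gripper_width': 0.9969722595595893}
[[-2.69337973e-04 -9.52168448e-01 -3.05573518e-01  8.42448642e-02]
 [ 9.99999810e-01 -4.26135500e-04  4.46422376e-04 -7.70453231e-05]
 [-5.55285024e-04 -3.05573340e-01  9.52168381e-01 -1.36550476e-01]
 [ 0.00000000e+00  0.00000000e+00  0.00000000e+00  1.00000000e+00]]
```

View pics/s0.png

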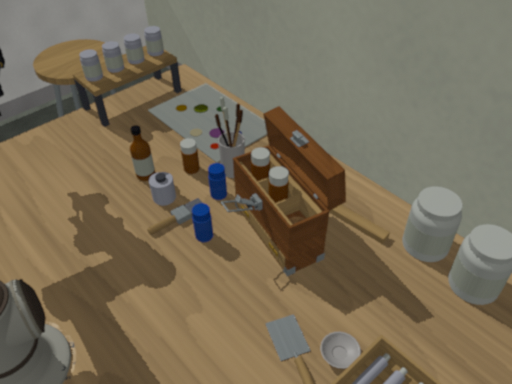

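View pics/t0.png

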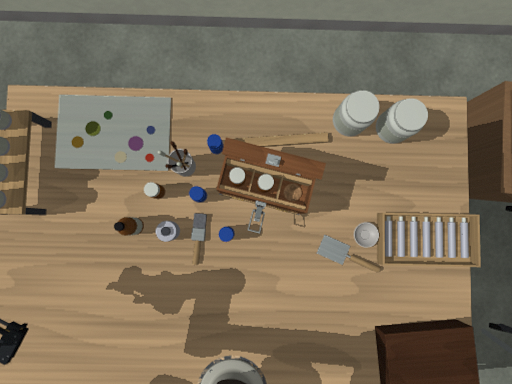

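Side view: the amber jar with white cap is at (190,155). Look-alikes are the blue jars at (218,182) and (203,222), the amber bottle at (142,155) and the two packed jars at (260,160) and (278,180). In the top view the jar is at (153,190) and the case's empty compartment is on the right at (293,192). I choose the jar at side (190,155) / top (153,190), and will check it in a close crop.

Run:
```python
from h import *
a=cap("side");b=cap("top")
def z(c,x,y,w,h,k): return cv2.resize(c[0][y:y+h,x:x+w],None,fx=k,fy=k,interpolation=cv2.INTER_CUBIC)
t=z(b,205,130,130,110,4) #520x440
s=z(a,225,100,130,180,3.3)
j=np.hstack([z(b,133,170,40,40,3.5),z(a,165,125,40,40,3.5)])
C=np.zeros((600,800,3),np.uint8)
C[:440,:520]=t; s=cv2.resize(s,(280,388)); C[:388,520:]=s   # k=280/130
C[450:450+j.shape[0],:j.shape[1]]=j
save(C,"c1.png")
```

```text
(no output)
```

View pics/c1.png

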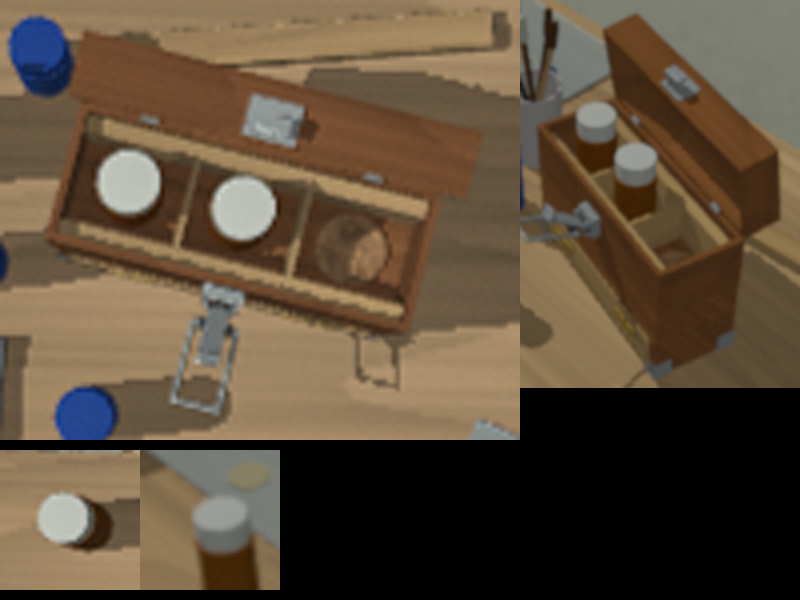

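The close crop confirms the choice: amber glass, white cap. The top view gives the base rim corners FL (217.5,190.5), FR (307,212.5), BL (226,156) and BR (315,179). The empty compartment is the one at right, with the cork at (293,192).

Run:
```python
from h import *
a=cap("side");b=cap("top")
for n,p in dict(FL=(217.5,190.5),FR=(307,212.5),BL=(226,156),BR=(315,179)).items(): print(n,onz(b,*p,.164).round(4))
for n,p in dict(FL=(233.4,159.4),FR=(292.3,225.3),BR=(328.5,211.4)).items(): print(n,'s',onz(a,*p,.164).round(4))
print('FL',tri(a,(233.4,159.4),b,(217.5,190.5)),'FR',tri(a,(292.3,225.3),b,(307,212.5)))
print('ja',onz(b,237,175.5,.193),'jb',onz(b,265.8,181.8,.193),'cork',onz(b,293,192,.101))
print('jar',onz(b,151.9,189.4,.095),onz(a,188.4,142.1,.095))
for n,p in dict(bottle=(119,227,.165),tin=(166,231,.07),pot=(180,162,.11),blue1=(197,194,.095),blue2=(226,234,.095)).items(): print(n,onz(b,*p).round(3))
# lever/loop from top crop: lever near/ bar
for n,p in dict(bar=(205+195/4,130+405/4),lev=(205+210/4,130+358/4)).items(): print(n,onz(b,*p,.17).round(3))
```

```text
FL [0.6049 0.0472 0.164 ]
FR [ 0.5495 -0.2013  0.164 ]
BL [0.7018 0.0262 0.164 ]
BR [ 0.6431 -0.2227  0.164 ]
FL s [0.6051 0.0457 0.164 ]
FR s [ 0.5584 -0.1995  0.164 ]
BR s [ 0.643  -0.2236  0.164 ]
FL [0.6053851  0.04692303 0.16303703] FR [ 0.55147657 -0.2020874   0.17067695]
ja [ 0.64422877 -0.00641293  0.193     ] jb [ 0.62892057 -0.08444967  0.193     ] cork [ 0.61075114 -0.1696672   0.101     ]
jar [0.60961345 0.24484807 0.095     ] [0.61274916 0.24961315 0.095     ]
bottle [0.499 0.313 0.165]
tin [0.488 0.204 0.07 ]
pot [0.69  0.163 0.11 ]
blue1 [0.599 0.112 0.095]
blue2 [0.484 0.024 0.095]
bar [ 0.495 -0.055  0.17 ]
lev [ 0.527 -0.065  0.17 ]
```

```bash
cat >> h.py <<'E'
from scipy.spatial.transform import Rotation as Ro
CC=np.array([.625,-.0875,0]); CY=-12.6
def case(p): # case mm -> world m
    return CC+Ro.from_euler('z',CY,degrees=True).apply(np.array(p,float)/1000)
def RT(az,tilt): # tool: tilt from vertical, pointing ahead along azimuth
    a,t=np.radians([az,tilt]); h=np.array([np.cos(a),np.sin(a),0]); k=np.array([0,0,1.])
    z=np.sin(t)*h-np.cos(t)*k; x=np.cos(t)*h+np.sin(t)*k
    return np.c_[x,np.cross(z,x),z]
def go(name,p,az,tilt,off): # p world m: where tool point [ox,0,off mm] is to be
    s=r.sense(); R0=np.array(s["ee_rot"]); R1=RT(az,tilt)
    t=np.array(p)-R1@(np.array(off if np.ndim(off) else [0,0,off])/1000)
    print(name,(R0.T@(t-s["tcp_pos"])*1000).round(1),Ro.from_matrix(R0.T@R1).as_rotvec().round(3),'tcp',t.round(3))
E
python3 - <<'E'
from h import *
j=np.array([.611,.247,.07]); R=RT(35,35)
go('mid',[.38,.38,.36],-5,15,6)
go('hover',j-.2*R[:,2],35,35,6)
E
```

```text
mid [ 181.6  120.2 -118.4] [ 0.046  0.259 -0.349] tcp [0.378 0.38  0.366]
hover [389.8 244.6   8.7] [ 0.32   0.553 -1.015] tcp [0.514 0.179 0.239]
```

Request:
move_arm([
  {"grip":1,"xyz":[45,30,-40],"angular":[0.01,0.06,-0.09]},
  {"grip":1,"xyz":[90,60,-80],"angular":[0.02,0.13,-0.17]},
  {"grip":1,"xyz":[180,120,-118],"angular":[0.05,0.26,-0.35]},
  {"grip":1,"xyz":[180,120,-118],"angular":[0.05,0.26,-0.35]},
  {"grip":1,"xyz":[180,120,-118],"angular":[0.05,0.26,-0.35]},
  {"grip":1,"xyz":[390,245,-80],"angular":[0.32,0.553,-1.015]},
  {"grip":1,"xyz":[390,245,-80],"angular":[0.32,0.553,-1.015]},
  {"grip":1,"xyz":[390,245,-40],"angular":[0.32,0.553,-1.015]},
  {"grip":1,"xyz":[390,245,9],"angular":[0.32,0.553,-1.015]},
  {"grip":1,"xyz":[390,245,9],"angular":[0.32,0.553,-1.015]},
])

```text
time_s: 1.35
tcp_pos: [0.4902, 0.2084, 0.2714]
ee_rot: [[0.724, 0.519, 0.454], [0.431, -0.854, 0.291], [0.539, -0.015, -0.842]]
wrist_force: [1.1, 0.5, -1.4]
gripper_width: 0.997
gripper_force: 0.0
```

Request:
move_arm([
  {"grip":1,"xyz":[0,0,0],"angular":[0,0,0]},
  {"grip":1,"xyz":[0,0,0],"angular":[0,0,0]},
])

```text
time_s: 1.55
tcp_pos: [0.4923, 0.2124, 0.2745]
ee_rot: [[0.725, 0.517, 0.455], [0.427, -0.856, 0.291], [0.54, -0.016, -0.841]]
wrist_force: [-0.1, -0.6, 0.4]
gripper_width: 1.001
gripper_force: 0.0
```

Run:
```python
from h import *
j=np.array([.611,.247,.07]); R=RT(35,35)
c=cap("wrist"); save(c[0],"w1.png"); print(proj(c,[.611,.247,.095]),proj(c,[.611,.247,0]))
im=cv2.cvtColor(c[0],cv2.COLOR_RGB2HSV); m=((im[...,1]<50)&(im[...,2]>130)).astype(np.uint8)
n,l,st,ce=cv2.connectedComponentsWithStats(m)
for i in range(1,n):
    if st[i,4]>300: print(st[i],ce[i].round(1),onz(c,*ce[i],.095).round(4))
go('hover',j-.2*R[:,2],35,35,6)
```

```text
[292.58157032 167.21834379] [287.42145788 189.83211674]
[  132     0   265   159 22174] [273.1  61.4] [0.7208 0.3376 0.095 ]
[ 348    0  164   78 4173] [440.   29.5] [0.8701 0.1774 0.095 ]
[438  99  39  26 315] [458.6 109.8] [0.7747 0.1134 0.095 ]
[343 109  65  72 829] [361.5 152. ] [0.6676 0.1881 0.095 ]
[ 272  149   38   36 1056] [290.2 166.8] [0.6101 0.2496 0.095 ]
[241 257  54  24 651] [267.3 269.7] [0.4985 0.2133 0.095 ]
[305 310  42  30 857] [326.4 325.7] [0.4821 0.1347 0.095 ]
hover [-18.7  41.2  30.7] [ 0.023  0.038 -0.064] tcp [0.514 0.179 0.239]
```

View pics/w1.png

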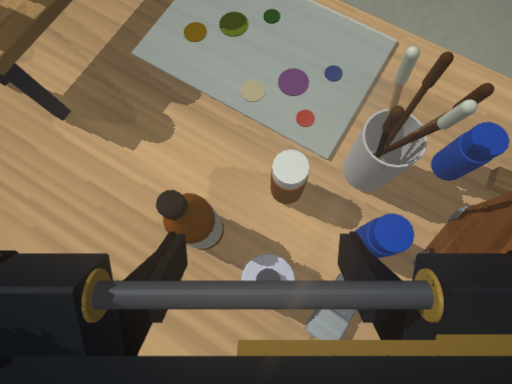

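The wrist view shows the jar's cap at (290,167), with the bottle at (190,215), the tin at (268,275), the pot at (380,150) and a blue jar at (385,235). The way in is clear, and the jar is at about (0.611, 0.248).

Run:
```python
from h import *
j=np.array([.611,.248,.07]); R=RT(35,35)
for d in(.1,.04,0): go(d,j-d*R[:,2],35,35,6)
```

```text
0.1 [-14.6  37.9 130.9] [ 0.023  0.038 -0.064] tcp [0.561 0.213 0.157]
0.04 [-12.3  36.4 190.8] [ 0.023  0.038 -0.064] tcp [0.589 0.233 0.108]
0 [-10.8  35.5 230.8] [ 0.023  0.038 -0.064] tcp [0.608 0.246 0.075]
```

Request:
move_arm([
  {"grip":1,"xyz":[-15,38,40],"angular":[0.023,0.038,-0.064]},
  {"grip":1,"xyz":[-15,38,85],"angular":[0.023,0.038,-0.064]},
  {"grip":1,"xyz":[-14,37,130],"angular":[0.023,0.038,-0.064]},
  {"grip":1,"xyz":[-13,37,160],"angular":[0.023,0.038,-0.064]},
  {"grip":1,"xyz":[-12,36,190],"angular":[0.023,0.038,-0.064]},
  {"grip":1,"xyz":[-11,36,210],"angular":[0.023,0.038,-0.064]},
  {"grip":1,"xyz":[-11,35.5,225],"angular":[0.023,0.038,-0.064]},
  {"grip":1,"xyz":[-11,35.5,231],"angular":[0.023,0.038,-0.064]},
  {"grip":1,"xyz":[-11,35.5,231],"angular":[0.023,0.038,-0.064]},
  {"grip":1,"xyz":[-11,35.5,231],"angular":[0.023,0.038,-0.064]},
])

```text
time_s: 2.6
tcp_pos: [0.6149, 0.2362, 0.0771]
ee_rot: [[0.673, 0.592, 0.443], [0.473, -0.805, 0.358], [0.569, -0.032, -0.822]]
wrist_force: [-0.4, 0.4, -0.2]
gripper_width: 0.998
gripper_force: 0.0
```

Run:
```python
from h import *
j=np.array([.611,.248,.07])
go('res',j,35,35,6)
```

```text
res [ -1.2 -11.8   2.3] [-0.039  0.006  0.001] tcp [0.608 0.246 0.075]
```

Request:
move_arm([
  {"grip":1,"xyz":[-1,-12,2],"angular":[-0.039,0.006,0]},
  {"grip":1,"xyz":[-1,-12,2],"angular":[-0.039,0.006,0]},
  {"grip":1,"xyz":[-1,-12,2],"angular":[-0.039,0.006,0]},
])

```text
time_s: 2.9
tcp_pos: [0.6164, 0.2355, 0.0787]
ee_rot: [[0.673, 0.591, 0.445], [0.471, -0.806, 0.358], [0.57, -0.031, -0.821]]
wrist_force: [-2.1, -0.4, -0.0]
gripper_width: 1.001
gripper_force: 0.0
```

Run:
```python
from h import *
go('res',np.array([.611,.248,.07]),35,35,6)
```

```text
res [ -2.8 -13.2   3.2] [-0.038  0.004  0.   ] tcp [0.608 0.246 0.075]
```

Run:
```python
from h import *
s=r.sense(); print(s["joints"].round(1),s["wrist_force"].round(2),s["effort"].round(1))
```

```text
[ 31.8  26.5 -20.6 -25.8  -9.2 118.2] [-2.06 -0.37 -0.02] [ -0.3 -37.5  14.    2.8   1.2  -0. ]
```

Run:
```python
from h import *
go('res',np.array([.611,.248,.07]),32,28,6)
```

```text
res [ -2.  -13.3   3.3] [-0.065 -0.117  0.047] tcp [0.609 0.247 0.075]
```

Request:
move_arm([
  {"grip":1,"xyz":[-2,-13,3],"angular":[-0.065,-0.117,0.047]},
  {"grip":1,"xyz":[-2,-13,3],"angular":[-0.065,-0.117,0.047]},
  {"grip":1,"xyz":[-2,-13,3],"angular":[-0.065,-0.117,0.047]},
  {"grip":1,"xyz":[-2,-13,3],"angular":[-0.065,-0.117,0.047]},
])

```text
time_s: 3.3
tcp_pos: [0.6147, 0.2436, 0.0813]
ee_rot: [[0.752, 0.54, 0.377], [0.474, -0.841, 0.259], [0.457, -0.017, -0.889]]
wrist_force: [-0.9, -0.7, 0.2]
gripper_width: 1.0
gripper_force: 0.0
```

Run:
```python
from h import *
go('res',np.array([.611,.248,.07]),32,28,6); print(r.sense()["joints"].round(1))
```

```text
res [-6.  -5.6  3.8] [-0.02   0.014  0.003] tcp [0.609 0.247 0.075]
[ 35.8  26.7 -26.9   3.7  -9.2  83.2]
```

Run:
```python
from h import *
go('res',np.array([.611,.248,.07]),25,22,6)
```

```text
res [-5.3 -5.9  3.9] [-0.071 -0.09   0.116] tcp [0.609 0.247 0.076]
```

Request:
move_arm([
  {"grip":1,"xyz":[-5,-6,4],"angular":[-0.07,-0.09,0.116]},
  {"grip":1,"xyz":[-5,-6,4],"angular":[-0.07,-0.09,0.116]},
  {"grip":1,"xyz":[-5,-6,4],"angular":[-0.07,-0.09,0.116]},
  {"grip":1,"xyz":[-5,-6,4],"angular":[-0.07,-0.09,0.116]},
])

```text
time_s: 3.7
tcp_pos: [0.6097, 0.2463, 0.0755]
ee_rot: [[0.842, 0.42, 0.339], [0.389, -0.907, 0.16], [0.375, -0.003, -0.927]]
wrist_force: [0.1, 0.0, 0.6]
gripper_width: 1.0
gripper_force: 0.0
```

Run:
```python
from h import *
go('res',np.array([.611,.248,.07]),25,22,6); print(r.sense()["joints"].round(1))
```

```text
res [-0.3 -1.  -0.2] [-0.002  0.    -0.003] tcp [0.609 0.247 0.076]
[ 36.7  27.2 -31.5  23.8 -10.7  55.5]
```

Request:
move_arm([
  {"grip":0.2,"xyz":[0,0,0],"angular":[0,0,0]},
  {"grip":0.2,"xyz":[0,0,0],"angular":[0,0,0]},
  {"grip":0.2,"xyz":[0,0,0],"angular":[0,0,0]},
  {"grip":0.2,"xyz":[0,0,0],"angular":[0,0,0]},
  {"grip":0.2,"xyz":[0,0,0],"angular":[0,0,0]},
  {"grip":0.2,"xyz":[0,0,0],"angular":[0,0,0]},
])

```text
time_s: 4.3
tcp_pos: [0.6097, 0.2469, 0.0755]
ee_rot: [[0.842, 0.42, 0.339], [0.389, -0.908, 0.16], [0.375, -0.003, -0.927]]
wrist_force: [-1.9, 1.0, 2.0]
gripper_width: 0.54
gripper_force: 1.0
```

Run:
```python
from h import *
j=np.array([.610,.248,.07])
go('up',j+[0,0,.05],25,22,6)
go('up2',j+[0,0,.2],25,22,6)
go('over',case([-5,-82,330]),CY,22,6)
```

```text
up [ 17.3  -1.  -47. ] [-0.001  0.    -0.004] tcp [0.608 0.247 0.126]
up2 [  73.5   -1.5 -186.1] [-0.001  0.    -0.004] tcp [0.608 0.247 0.276]
over [ -71.1  369.9 -310.3] [-0.247  0.001  0.605] tcp [ 0.6   -0.166  0.336]
```

Request:
move_arm([
  {"grip":0.2,"xyz":[0,0,0],"angular":[0,0,0]},
  {"grip":0.2,"xyz":[0,0,0],"angular":[0,0,0]},
  {"grip":0.2,"xyz":[4,0,-10],"angular":[0,0,0]},
  {"grip":0.2,"xyz":[12,0,-30],"angular":[0,0,0]},
  {"grip":0.2,"xyz":[24,0,-60],"angular":[0,0,0]},
  {"grip":0.2,"xyz":[40,0,-100],"angular":[0,0,0]},
  {"grip":0.2,"xyz":[55,0,-140],"angular":[0,0,0]},
  {"grip":0.2,"xyz":[73,-1,-185],"angular":[0,0,0]},
  {"grip":0.2,"xyz":[85,-1,-215],"angular":[0,0,0]},
  {"grip":0.2,"xyz":[97,-1,-245],"angular":[0,0,0]},
])

```text
time_s: 5.3
tcp_pos: [0.6071, 0.2458, 0.3399]
ee_rot: [[0.843, 0.419, 0.337], [0.388, -0.908, 0.159], [0.372, -0.003, -0.928]]
wrist_force: [1.4, 0.5, -3.0]
gripper_width: 0.527
gripper_force: 29.9
```

Run:
```python
from h import *
s=r.sense(); print(s["joints"].round(1),s["gripper_width"],s["gripper_force"],s["wrist_force"])
go('mid',[.52,.04,.35],6,22,6)
go('over',case([0,-82,300]),CY,22,6)
```

```text
[ 38.2  12.2  -5.4   6.2 -51.1  73.6] 0.5270375477056073 29.93861309165368 [ 1.401376    0.53607739 -2.99949103]
mid [-149.4  149.6  -77.4] [-0.125  0.003  0.303] tcp [0.518 0.04  0.356]
over [-174.9  374.   -34.4] [-0.247  0.003  0.604] tcp [ 0.605 -0.167  0.306]
```

Request:
move_arm([
  {"grip":0.2,"xyz":[-40,40,-20],"angular":[-0.03,0,0.08]},
  {"grip":0.2,"xyz":[-75,75,-38],"angular":[-0.06,0,0.15]},
  {"grip":0.2,"xyz":[-110,110,-57],"angular":[-0.09,0,0.22]},
  {"grip":0.2,"xyz":[-149,150,-75],"angular":[-0.125,0.003,0.303]},
  {"grip":0.2,"xyz":[-156,205,-65],"angular":[-0.155,0.003,0.38]},
  {"grip":0.2,"xyz":[-162,260,-55],"angular":[-0.185,0.003,0.455]},
  {"grip":0.2,"xyz":[-168,315,-45],"angular":[-0.215,0.003,0.53]},
  {"grip":0.2,"xyz":[-175,374,-34],"angular":[-0.247,0.003,0.604]},
  {"grip":0.2,"xyz":[-175,374,-34],"angular":[-0.247,0.003,0.604]},
  {"grip":0.2,"xyz":[-175,374,-34],"angular":[-0.247,0.003,0.604]},
])

```text
time_s: 6.3
tcp_pos: [0.6056, -0.1708, 0.2999]
ee_rot: [[0.906, -0.224, 0.36], [-0.208, -0.975, -0.084], [0.369, 0.001, -0.929]]
wrist_force: [-1.5, 0.7, -2.3]
gripper_width: 0.519
gripper_force: 29.9
```

Run:
```python
from h import *
t=cap("top");s=cap("side")
C=np.hstack([cv2.resize(t[0][120:240,200:330],(400,370)),cv2.resize(s[0][80:280,220:400],(400,444))[:370]])
save(C,"c2.png")
go('over',case([0,-82,300]),CY,22,6)
for z in (240,200,180,173): go(z,case([1,-82,z]),CY,22,6)
```

```text
over [ 0.9 -0.6 -3.4] [ 0.001  0.003 -0.002] tcp [ 0.605 -0.167  0.306]
240 [-20.5  -0.7  52.6] [ 0.001  0.003 -0.002] tcp [ 0.606 -0.167  0.246]
200 [-35.4  -0.7  89.7] [ 0.001  0.003 -0.002] tcp [ 0.606 -0.167  0.206]
180 [-42.8  -0.7 108.3] [ 0.001  0.003 -0.002] tcp [ 0.606 -0.167  0.186]
173 [-45.4  -0.7 114.8] [ 0.001  0.003 -0.002] tcp [ 0.606 -0.167  0.179]
```

View pics/c2.png

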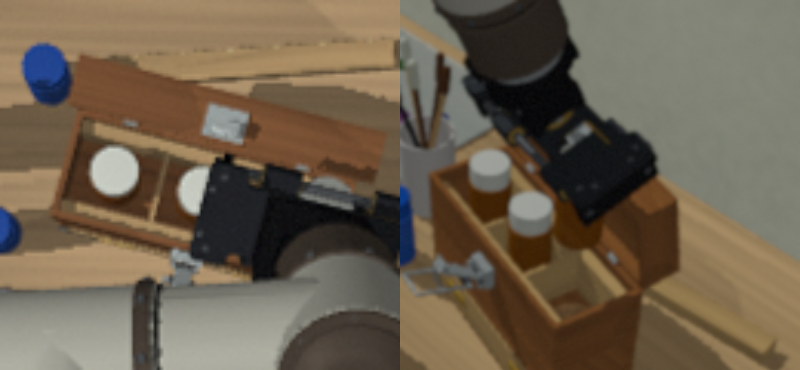

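The jar hangs over the empty compartment (visible under the gripper at (330,190) left, (580,225) right), clear of the lid. Lowering.

Request:
move_arm([
  {"grip":0.2,"xyz":[-7,0,20],"angular":[0,0,0]},
  {"grip":0.2,"xyz":[-14,0,37],"angular":[0,0,0]},
  {"grip":0.2,"xyz":[-20.5,0,52.5],"angular":[0,0,0]},
  {"grip":0.2,"xyz":[-25,-0.5,65],"angular":[0,0,0]},
  {"grip":0.2,"xyz":[-30,-0.5,77],"angular":[0,0,0]},
  {"grip":0.2,"xyz":[-35,-0.5,89],"angular":[0,0,0]},
  {"grip":0.2,"xyz":[-39,-0.5,98],"angular":[0,0,0]},
  {"grip":0.2,"xyz":[-42,-0.5,106],"angular":[0,0,0]},
  {"grip":0.2,"xyz":[-44,-0.5,111],"angular":[0,0,0]},
  {"grip":0.2,"xyz":[-44,-0.5,111],"angular":[0,0,0]},
])

```text
time_s: 7.4
tcp_pos: [0.6067, -0.166, 0.184]
ee_rot: [[0.905, -0.217, 0.366], [-0.201, -0.976, -0.082], [0.375, 0.001, -0.927]]
wrist_force: [0.2, -0.3, -1.4]
gripper_width: 0.521
gripper_force: 29.9
```

Run:
```python
from h import *
print(r.sense()["gripper_width"])
for z in (173,170,168): go(z,case([1,-82,z]),CY,22,6)
```

```text
0.5210684728422714
173 [-2.5  1.4  4.8] [ 0.    -0.     0.001] tcp [ 0.606 -0.167  0.179]
170 [-3.6  1.4  7.6] [ 0.    -0.     0.001] tcp [ 0.606 -0.167  0.176]
168 [-4.3  1.4  9.4] [ 0.    -0.     0.001] tcp [ 0.606 -0.167  0.174]
```

Request:
move_arm([
  {"grip":0.2,"xyz":[-1,1,2],"angular":[0,0,0]},
  {"grip":0.2,"xyz":[-1.5,1,4],"angular":[0,0,0]},
  {"grip":0.2,"xyz":[-2,1,5],"angular":[0,0,0]},
  {"grip":0.2,"xyz":[-2.5,1,6],"angular":[0,0,0]},
  {"grip":0.2,"xyz":[-2.5,1,6],"angular":[0,0,0]},
])

```text
time_s: 7.9
tcp_pos: [0.6067, -0.1674, 0.1781]
ee_rot: [[0.904, -0.218, 0.367], [-0.202, -0.976, -0.082], [0.376, 0.0, -0.927]]
wrist_force: [-0.2, 0.1, -2.0]
gripper_width: 0.519
gripper_force: 29.9
```

Request:
move_arm([
  {"grip":0.2,"xyz":[-0.4,0,1],"angular":[0,0,0]},
  {"grip":0.2,"xyz":[-0.8,0,2],"angular":[0,0,0]},
  {"grip":0.2,"xyz":[-0.8,0,2],"angular":[0,0,0]},
])

```text
time_s: 8.2
tcp_pos: [0.6071, -0.1673, 0.1765]
ee_rot: [[0.904, -0.217, 0.368], [-0.201, -0.976, -0.082], [0.377, 0.0, -0.926]]
wrist_force: [-0.2, 0.2, -0.3]
gripper_width: 0.522
gripper_force: 29.9
```

Request:
move_arm([
  {"grip":0.2,"xyz":[-0.4,0,1],"angular":[0,0,0]},
  {"grip":0.2,"xyz":[-0.4,0,1],"angular":[0,0,0]},
])

```text
time_s: 8.4
tcp_pos: [0.6074, -0.1673, 0.1764]
ee_rot: [[0.904, -0.217, 0.369], [-0.201, -0.976, -0.082], [0.378, 0.0, -0.926]]
wrist_force: [-3.3, 0.6, 4.6]
gripper_width: 0.518
gripper_force: 30.0
```

Touchdown. Opening slightly and backing out along the tool.

Request:
move_arm([
  {"grip":0.57,"xyz":[0,0,0],"angular":[0,0,0]},
  {"grip":0.57,"xyz":[0,0,0],"angular":[0,0,0]},
  {"grip":0.57,"xyz":[0,0,0],"angular":[0,0,0]},
  {"grip":0.57,"xyz":[0,0,0],"angular":[0,0,0]},
])

```text
time_s: 8.8
tcp_pos: [0.6068, -0.1673, 0.1747]
ee_rot: [[0.905, -0.218, 0.367], [-0.202, -0.976, -0.082], [0.376, 0.0, -0.927]]
wrist_force: [0.1, 0.0, 0.7]
gripper_width: 0.568
gripper_force: 0.0
```

Request:
move_arm([
  {"grip":0.57,"xyz":[0,0,-3],"angular":[0,0,0]},
  {"grip":0.57,"xyz":[0,0,-9],"angular":[0,0,0]},
  {"grip":0.6,"xyz":[0,0,-20],"angular":[0,0,0]},
  {"grip":0.6,"xyz":[0,0,-40],"angular":[0,0,0]},
  {"grip":0.6,"xyz":[0,0,-70],"angular":[0,0,0]},
  {"grip":0.4,"xyz":[0,0,-110],"angular":[0,0,0]},
  {"grip":0.2,"xyz":[0,0,-150],"angular":[0,0,0]},
  {"grip":0,"xyz":[0,0,-190],"angular":[0,0,0]},
  {"grip":0,"xyz":[0,0,-190],"angular":[0,0,0]},
])

```text
time_s: 9.7
tcp_pos: [0.5379, -0.1517, 0.3599]
ee_rot: [[0.899, -0.216, 0.381], [-0.2, -0.976, -0.082], [0.39, -0.002, -0.921]]
wrist_force: [0.9, -0.4, -0.0]
gripper_width: 0.321
gripper_force: 0.0
```

Run:
```python
from h import *
c=cap("wrist"); save(c[0],"w2.png")
print(proj(c,case([0,-82,196])),r.sense()["joints"].round(1))
```

```text
[262.88208712 177.51373445] [  4.    1.4 -16.7   8.  -50.5  69.5]
```

View pics/w2.png

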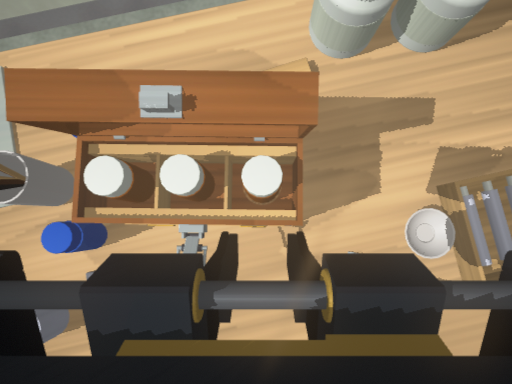

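The jar stands in the compartment, its cap at (262,177) as predicted, beside the other two at (107,176) and (182,175). Next is the lid, pushed from behind with closed fingers.

Run:
```python
from h import *
for x,z in [(-30,380),(60,330),(130,330),(128,240),(90,240)]: go((x,z),case([x,0,z]),CY,0,25)
```

```text
(-30, 380) [ 57.3 -81.7 -28.9] [-0.002 -0.395  0.001] tcp [ 0.596 -0.081  0.405]
(60, 330) [121.1 -81.5  51.8] [-0.002 -0.395  0.001] tcp [ 0.684 -0.101  0.355]
(130, 330) [185.7 -81.4  78.8] [-0.002 -0.395  0.001] tcp [ 0.752 -0.116  0.355]
(128, 240) [149.3 -81.2 161.1] [-0.002 -0.395  0.001] tcp [ 0.75  -0.115  0.265]
(90, 240) [114.2 -81.2 146.5] [-0.002 -0.395  0.001] tcp [ 0.713 -0.107  0.265]
```

Request:
move_arm([
  {"grip":0,"xyz":[30,-42,-15],"angular":[0,-0.15,0]},
  {"grip":0,"xyz":[57,-82,-29],"angular":[0,-0.3,0]},
  {"grip":0,"xyz":[90,-82,15],"angular":[0,-0.395,0]},
  {"grip":0,"xyz":[121,-82,45],"angular":[0,-0.395,0]},
  {"grip":0,"xyz":[155,-82,65],"angular":[0,-0.395,0]},
  {"grip":0,"xyz":[190,-82,80],"angular":[0,-0.395,0]},
  {"grip":0,"xyz":[190,-82,80],"angular":[0,-0.395,0]},
  {"grip":0,"xyz":[173,-82,120],"angular":[0,-0.395,0]},
  {"grip":0,"xyz":[152,-81,161],"angular":[0,-0.395,0]},
  {"grip":0,"xyz":[152,-81,161],"angular":[0,-0.395,0]},
])

```text
time_s: 10.75
tcp_pos: [0.7456, -0.1156, 0.2484]
ee_rot: [[0.975, -0.218, -0.031], [-0.218, -0.976, 0.005], [-0.031, 0.002, -1.0]]
wrist_force: [-1.3, 1.6, -2.1]
gripper_width: 0.006
gripper_force: 0.0
```

Run:
```python
from h import *
for x,z in [(128,240),(82,240),(52,249),(26,245),(3,232),(-10,219),(-20,206)]: go((x,z),case([x,0,z]),CY,0,25)
```

```text
(128, 240) [  3.7  -1.1 -16.7] [ 0.002  0.031 -0.   ] tcp [ 0.75  -0.115  0.265]
(82, 240) [-42.3  -1.1 -15.3] [ 0.002  0.031 -0.   ] tcp [ 0.705 -0.105  0.265]
(52, 249) [-72.5  -1.1 -23.4] [ 0.002  0.031 -0.   ] tcp [ 0.676 -0.099  0.274]
(26, 245) [-98.4  -1.1 -18.6] [ 0.002  0.031 -0.   ] tcp [ 0.65  -0.093  0.27 ]
(3, 232) [-121.    -1.1   -4.8] [ 0.002  0.031 -0.   ] tcp [ 0.628 -0.088  0.257]
(-10, 219) [-133.6   -1.2    8.5] [ 0.002  0.031 -0.   ] tcp [ 0.615 -0.085  0.244]
(-20, 206) [-143.2   -1.2   21.9] [ 0.002  0.031 -0.   ] tcp [ 0.605 -0.083  0.231]
```

Request:
move_arm([
  {"grip":0,"xyz":[-2,-1,-16],"angular":[0,0.031,0]},
  {"grip":0,"xyz":[-20,-1,-16],"angular":[0,0.031,0]},
  {"grip":0,"xyz":[-42,-1,-16],"angular":[0,0.031,0]},
  {"grip":0,"xyz":[-57,-1,-20],"angular":[0,0.031,0]},
  {"grip":0,"xyz":[-72,-1,-23],"angular":[0,0.031,0]},
  {"grip":0,"xyz":[-85,-1,-21],"angular":[0,0.031,0]},
  {"grip":0,"xyz":[-98,-1,-18],"angular":[0,0.031,0]},
  {"grip":0,"xyz":[-110,-1,-12],"angular":[0,0.031,0]},
  {"grip":0,"xyz":[-121,-1,-5],"angular":[0,0.031,0]},
  {"grip":0,"xyz":[-128,-1,2],"angular":[0,0.031,0]},
])

```text
time_s: 11.75
tcp_pos: [0.6295, -0.0876, 0.2674]
ee_rot: [[0.976, -0.216, 0.038], [-0.216, -0.976, -0.006], [0.038, -0.002, -0.999]]
wrist_force: [-1.2, 0.3, 5.5]
gripper_width: 0.004
gripper_force: 1.9
```

Run:
```python
from h import *
for x,z in [(-10,219),(-20,209),(-24,203)]: go((x,z),case([x,0,z]),CY,0,25)
c=cap("side"); save(cv2.resize(c[0][60:280,180:420],(720,660))[:600],"s3.png")
```

```text
(-10, 219) [-15.3   0.9  22.9] [-0.002 -0.038  0.002] tcp [ 0.615 -0.085  0.244]
(-20, 209) [-25.7   0.9  32.5] [-0.002 -0.038  0.002] tcp [ 0.605 -0.083  0.234]
(-24, 203) [-29.9   0.9  38.3] [-0.002 -0.038  0.002] tcp [ 0.602 -0.082  0.228]
```

View pics/s3.png

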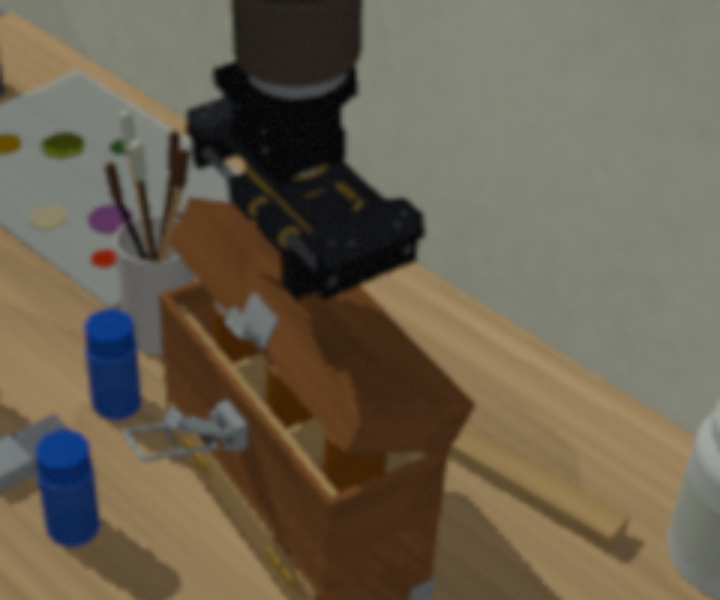

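The lid is partly closed (front edge at (270,420) over the rim), the fingers are on top of it and the jars are undisturbed. Carrying on down to shut it.

Request:
move_arm([
  {"grip":0,"xyz":[-8,1,12],"angular":[0,-0.038,0]},
  {"grip":0,"xyz":[-15,1,22],"angular":[0,-0.038,0]},
  {"grip":0,"xyz":[-22,1,28],"angular":[0,-0.038,0]},
  {"grip":0,"xyz":[-26,1,32],"angular":[0,-0.038,0]},
  {"grip":0,"xyz":[-30,1,36],"angular":[0,-0.038,0]},
  {"grip":0,"xyz":[-30,1,39],"angular":[0,-0.038,0]},
  {"grip":0,"xyz":[-30,1,41],"angular":[0,-0.038,0]},
  {"grip":0,"xyz":[-30,1,41],"angular":[0,-0.038,0]},
])

```text
time_s: 12.6
tcp_pos: [0.6068, -0.0838, 0.2321]
ee_rot: [[0.977, -0.213, 0.014], [-0.213, -0.977, -0.003], [0.015, -0.001, -1.0]]
wrist_force: [-0.5, 1.2, 34.5]
gripper_width: 0.005
gripper_force: 17.2
```

Run:
```python
from h import *
s=r.sense(); R=np.array(s["ee_rot"]); print((s["tcp_pos"]+R@[0,0,.025]).round(4),s["wrist_force"].round(1))
```

```text
[ 0.6072 -0.0838  0.2071] [-0.5  1.2 34.5]
```

Run:
```python
from h import *
a=cap("side");b=cap("top")
P=tri(a,(225,209),b,(253.75,231.25)); print(P, Ro.from_euler('z',-CY,degrees=True).apply(P-CC)*1000)
go('v',case([-190,0,330]),CY,28,0)
```

```text
[ 0.49464228 -0.05574178  0.14836887] [-134.14612231    2.55672878  148.36887426]
v [-169.9   -1.3 -100.4] [-0.002  0.474  0.005] tcp [ 0.44  -0.046  0.33 ]
```

Request:
move_arm([
  {"grip":0,"xyz":[0,0,-20],"angular":[0,0,0]},
  {"grip":0,"xyz":[-20,0,-60],"angular":[0,0,0]},
  {"grip":0,"xyz":[-60,0,-90],"angular":[0,0.1,0]},
  {"grip":0,"xyz":[-100,0,-100],"angular":[0,0.2,0]},
  {"grip":0,"xyz":[-140,0,-100],"angular":[0,0.33,0]},
  {"grip":0,"xyz":[-170,0,-100],"angular":[0,0.47,0]},
  {"grip":0,"xyz":[-170,0,-100],"angular":[0,0.47,0]},
  {"grip":0,"xyz":[-170,0,-100],"angular":[0,0.47,0]},
])

```text
time_s: 13.5
tcp_pos: [0.4307, -0.0463, 0.3194]
ee_rot: [[0.877, -0.215, 0.43], [-0.193, -0.977, -0.094], [0.44, -0.0, -0.898]]
wrist_force: [1.0, 0.2, 1.7]
gripper_width: 0.006
gripper_force: 0.0
```

Run:
```python
from h import *
c=cap("wrist"); save(c[0],"w3.png"); print(r.sense()["joints"].round(1))
for n,p in dict(barest=[-134,0,148],keep=[-58,0,176],lip=[-68,0,184],piv=[-64,0,130],edge=[-50,0,207]).items(): print(n,proj(c,case(p)).round(1))
```

```text
[ 24.7 -13.1 -40.1  22.6 -43.8  39. ]
barest [260.2 193.7]
keep [260.4 115.1]
lip [260.3 121.6]
piv [260.5 135.8]
edge [260.2  93.4]
```

View pics/w3.png

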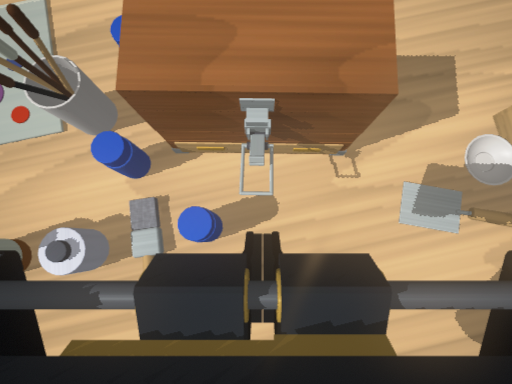

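The wrist view shows the loop's bar at (257,192), the lever tip at about (257,163) and the keeper at (257,103). The lid is shut, with its edge at row 92 as predicted. I'll come in under the bar with the closed fingers and swing it up over the keeper.

```bash
cat >> h.py <<'E'
def bar(l,bp=(-77,137.6),y=2): return [bp[0]+60*np.sin(l),y,bp[1]+60*np.cos(l)]
E
python3 - <<'E'
from h import *
T=20
go('pre1',case([-185,2,190]),CY,T,[11.5,0,13])
go('pre2',case([-165,2,145]),CY,T,[11.5,0,13])
go('tch',case([-137,2,146]),CY,T,[11.5,0,13])
E
```

```text
pre1 [-58.6  -2.2 108.7] [-0.003 -0.109  0.001] tcp [ 0.43  -0.042  0.198]
pre2 [-60.6  -2.1 157.9] [-0.003 -0.109  0.001] tcp [ 0.45  -0.046  0.153]
tch [-35.   -2.  169.4] [-0.003 -0.109  0.001] tcp [ 0.477 -0.052  0.154]
```

Request:
move_arm([
  {"grip":0,"xyz":[-20,-1,35],"angular":[0,-0.05,0]},
  {"grip":0,"xyz":[-40,-2,72],"angular":[0,-0.109,0]},
  {"grip":0,"xyz":[-58,-2,108],"angular":[0,-0.109,0]},
  {"grip":0,"xyz":[-60,-2,135],"angular":[0,-0.109,0]},
  {"grip":0,"xyz":[-60,-2,158],"angular":[0,-0.109,0]},
  {"grip":0,"xyz":[-60,-2,158],"angular":[0,-0.109,0]},
  {"grip":0,"xyz":[-60,-2,158],"angular":[0,-0.109,0]},
])

```text
time_s: 14.25
tcp_pos: [0.4515, -0.047, 0.1519]
ee_rot: [[0.918, -0.219, 0.331], [-0.206, -0.976, -0.074], [0.339, -0.0, -0.941]]
wrist_force: [0.4, -0.2, 0.3]
gripper_width: 0.002
gripper_force: 0.0
```

Run:
```python
from h import *
T=20; print(r.sense()["joints"].round(1))
go('pre2',case([-165,2,145]),CY,T,[11.5,0,13])
for l,p in zip([-1.38,-1.2,-1.,-.8,-.6,-.4,-.2,0,.15,.25],[12,12,12,12,11,10,9,7,6,5]): go(l,case(bar(l)),CY,T,[11.5,0,25-p])
```

```text
[ 17.7   3.3 -54.1  33.2 -18.2  29.3]
pre2 [-1.5 -0.4 -2. ] [ 0.     0.003 -0.001] tcp [ 0.45  -0.046  0.153]
-1.38 [27.2 -0.4  4.1] [ 0.     0.003 -0.001] tcp [ 0.478 -0.053  0.157]
-1.2 [33.5 -0.4 -4.6] [ 0.     0.003 -0.001] tcp [ 0.481 -0.053  0.168]
-1.0 [ 42.2  -0.4 -12.8] [ 0.     0.003 -0.001] tcp [ 0.486 -0.054  0.178]
-0.8 [ 52.4  -0.4 -19.1] [ 0.     0.003 -0.001] tcp [ 0.493 -0.056  0.188]
-0.6 [ 63.7  -0.4 -24.3] [ 0.     0.003 -0.001] tcp [ 0.502 -0.058  0.196]
-0.4 [ 75.5  -0.4 -27.1] [ 0.     0.003 -0.001] tcp [ 0.512 -0.06   0.203]
-0.2 [ 87.5  -0.4 -27.6] [ 0.     0.003 -0.001] tcp [ 0.523 -0.063  0.208]
0 [ 99.1  -0.4 -26.7] [ 0.     0.003 -0.001] tcp [ 0.534 -0.065  0.211]
0.15 [107.3  -0.5 -24. ] [ 0.     0.003 -0.001] tcp [ 0.542 -0.067  0.211]
0.25 [112.4  -0.5 -21.9] [ 0.     0.003 -0.001] tcp [ 0.548 -0.068  0.211]
```

Request:
move_arm([
  {"grip":0,"xyz":[14,-0.5,3],"angular":[0,0.003,0]},
  {"grip":0,"xyz":[27,-0.5,4],"angular":[0,0.003,0]},
  {"grip":0,"xyz":[33.5,-0.5,-4.5],"angular":[0,0.003,0]},
  {"grip":0,"xyz":[42,-0.5,-13],"angular":[0,0.003,0]},
  {"grip":0,"xyz":[52.5,-0.5,-19],"angular":[0,0.003,0]},
  {"grip":0,"xyz":[63.5,-0.5,-24],"angular":[0,0.003,0]},
  {"grip":0,"xyz":[75.5,-0.5,-27],"angular":[0,0.003,0]},
  {"grip":0,"xyz":[82,-0.5,-27.5],"angular":[0,0.003,0]},
  {"grip":0,"xyz":[87.5,-0.5,-27.5],"angular":[0,0.003,0]},
  {"grip":0,"xyz":[87.5,-0.5,-27.5],"angular":[0,0.003,0]},
])

```text
time_s: 15.25
tcp_pos: [0.5213, -0.0622, 0.2073]
ee_rot: [[0.917, -0.218, 0.334], [-0.205, -0.976, -0.074], [0.342, -0.001, -0.94]]
wrist_force: [-0.1, -0.1, 0.4]
gripper_width: 0.004
gripper_force: 0.0
```

Run:
```python
from h import *
T=20
for l,p in zip([-.2,0,.15,.25],[9,7,6,5]): go(l,case(bar(l)),CY,T,[11.5,0,25-p])
a=cap("side");b=cap("wrist");t=cap("top")
q=lambda c,x,y,w,h:cv2.resize(c[0][y:y+h,x:x+w],(400,300),interpolation=cv2.INTER_CUBIC)
save(np.vstack([np.hstack([q(a,210,150,100,75),q(b,190,80,160,120)]),np.hstack([q(t,220,160,80,60),q(b,0,0,512,384)])]),"m4.png")
print(proj(a,case(bar(-.2))),proj(b,case(bar(-.2))))
```

```text
-0.2 [1.4 0.1 0.3] [-0.001 -0.     0.   ] tcp [ 0.523 -0.063  0.208]
0 [13.1  0.1  1.3] [-0.001 -0.     0.   ] tcp [ 0.534 -0.065  0.211]
0.15 [21.3  0.1  4. ] [-0.001 -0.     0.   ] tcp [ 0.542 -0.067  0.211]
0.25 [26.4  0.1  6.1] [-0.001 -0.     0.   ] tcp [ 0.548 -0.068  0.211]
[242.50543135 186.04285102] [261.7507121  232.83919393]
```

View pics/m4.png

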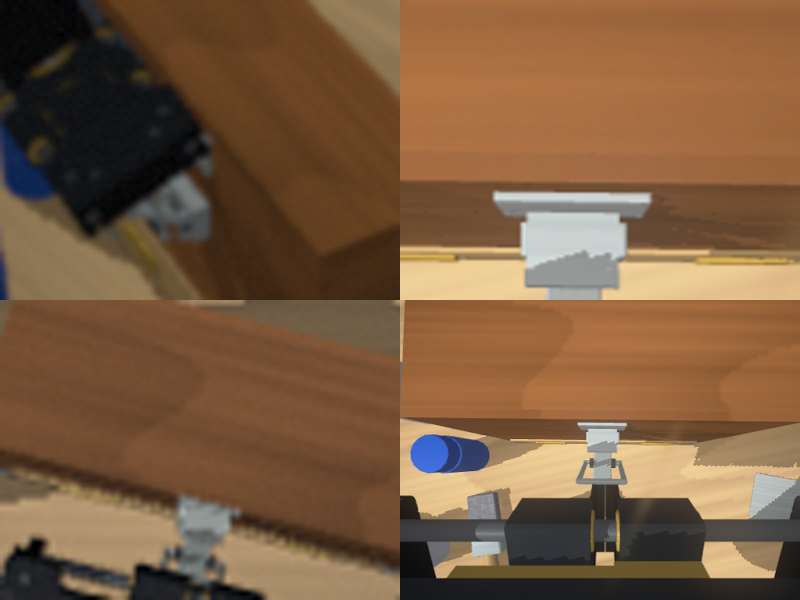

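Bottom right: the bar rides on the fingers at (601,480), which is wrist pixel (257,230), as predicted for a lean of -0.2. The keeper is straight ahead of it. Pushing on past upright.

Request:
move_arm([
  {"grip":0,"xyz":[7,0,0.5],"angular":[0,0,0]},
  {"grip":0,"xyz":[13,0,0.5],"angular":[0,0,0]},
  {"grip":0,"xyz":[18,0,1.5],"angular":[0,0,0]},
  {"grip":0,"xyz":[22,0,3],"angular":[0,0,0]},
  {"grip":0,"xyz":[26,0,4.5],"angular":[0,0,0]},
  {"grip":0,"xyz":[26,0,4.5],"angular":[0,0,0]},
])

```text
time_s: 16.0
tcp_pos: [0.5463, -0.0682, 0.2109]
ee_rot: [[0.918, -0.218, 0.332], [-0.205, -0.976, -0.075], [0.34, 0.0, -0.94]]
wrist_force: [-0.2, 0.1, 0.8]
gripper_width: 0.004
gripper_force: 0.0
```

Run:
```python
from h import *
b=cap("wrist"); save(b[0],"w5.png")
for l in(-.2,0,.2,.3,.4): print(l,proj(b,case(bar(l))).round(0),proj(b,case(bar(l)+np.array([0,16,0]))).round(0))
print('lip',proj(b,case([-68,11,184])),proj(b,case([-68,-11,184])))
im=b[0].astype(int); sat=im.max(2)-im.min(2)
for v in range(130,250,5): 
    u=np.where((sat[v,200:320]<30)&(im[v,200:320].max(1)>90))[0]+200
    print(v,len(u),(u.min(),u.max()) if len(u) else '')
```

```text
-0.2 [262. 281.] [232. 281.]
0 [262. 259.] [232. 259.]
0.2 [262. 237.] [232. 237.]
0.3 [262. 226.] [232. 226.]
0.4 [262. 216.] [233. 216.]
lip [246.16679297 239.92021551] [284.02560807 239.91769047]
130 0 
135 0 
140 0 
145 0 
150 0 
155 0 
160 0 
165 0 
170 0 
175 0 
180 0 
185 0 
190 0 
195 0 
200 0 
205 10 (np.int64(229), np.int64(238))
210 59 (np.int64(229), np.int64(287))
215 62 (np.int64(228), np.int64(289))
220 47 (np.int64(229), np.int64(287))
225 47 (np.int64(230), np.int64(286))
230 45 (np.int64(232), np.int64(285))
235 18 (np.int64(233), np.int64(284))
240 13 (np.int64(234), np.int64(283))
245 13 (np.int64(235), np.int64(282))
```

The bar now shows at about row 213 (229–288), which fits it resting on the lid's front behind the lip. Next: pull back, then press the lever from above.

```bash
cat >> h.py <<'E'
def lev(l,rr,h=2.5,y=3): return [-64-rr*np.sin(l)-h*np.cos(l),y,130-rr*np.cos(l)+h*np.sin(l)]
E
python3 - <<'E'
from h import *
F=[-9.5,0,25];B=[9.5,0,25]
go('back',case([-125,3,215]),CY,20,F); go('above',case([-103,3,180]),CY,20,F)
for l in (2.1,1.9,1.6,1.35): go(l,case(lev(l,43)),CY,20,F)
E
```

```text
back [-30.1  -1.4 -43.8] [0.    0.002 0.   ] tcp [ 0.504 -0.057  0.242]
above [-21.4  -1.4  -3.4] [0.    0.002 0.   ] tcp [ 0.526 -0.062  0.207]
2.1 [-27.3  -1.5  22.3] [0.    0.002 0.   ] tcp [ 0.529 -0.063  0.181]
1.9 [-33.7  -1.5  28. ] [0.    0.002 0.   ] tcp [ 0.525 -0.062  0.173]
1.6 [-40.8  -1.5  38.8] [0.    0.002 0.   ] tcp [ 0.522 -0.061  0.16 ]
1.35 [-44.   -1.5  49. ] [0.    0.002 0.   ] tcp [ 0.522 -0.061  0.15 ]
```

Request:
move_arm([
  {"grip":0,"xyz":[-8,-0.5,-3],"angular":[0,0,0]},
  {"grip":0,"xyz":[-20,-1,-15],"angular":[0,0,0]},
  {"grip":0,"xyz":[-28,-1.5,-30],"angular":[0,0,0]},
  {"grip":0,"xyz":[-25,-1.5,-15],"angular":[0,0,0]},
  {"grip":0,"xyz":[-21.5,-1.5,-3],"angular":[0,0,0]},
  {"grip":0,"xyz":[-24,-1.5,10],"angular":[0,0,0]},
  {"grip":0,"xyz":[-27,-1.5,20],"angular":[0,0,0]},
  {"grip":0,"xyz":[-27,-1.5,20],"angular":[0,0,0]},
])

```text
time_s: 16.85
tcp_pos: [0.5255, -0.0627, 0.1811]
ee_rot: [[0.919, -0.218, 0.328], [-0.204, -0.976, -0.075], [0.336, 0.002, -0.942]]
wrist_force: [0.8, -0.9, -0.6]
gripper_width: 0.005
gripper_force: 0.0
```

Run:
```python
from h import *
F=[-9.5,0,25]
b=cap("wrist"); im=b[0].astype(int); sat=im.max(2)-im.min(2); save(b[0],"w6.png")
for l in(0,.2,.4,.5): print(l,proj(b,case(bar(l))).round(0))
for v in range(170,270,4): 
    u=np.where((sat[v,200:320]<30)&(im[v,200:320].max(1)>90))[0]+200
    print(v,len(u),(u.min(),u.max()) if len(u) else '',end=' ')
for l in (2.1,1.9,1.6,1.35,1.2): go(l,case(lev(l,43)),CY,20,F)
```

```text
0 [264. 222.]
0.2 [264. 196.]
0.4 [263. 171.]
0.5 [263. 160.]
170 50 (np.int64(238), np.int64(290)) 174 49 (np.int64(236), np.int64(284)) 178 49 (np.int64(236), np.int64(284)) 182 72 (np.int64(224), np.int64(295)) 186 72 (np.int64(224), np.int64(295)) 190 56 (np.int64(226), np.int64(293)) 194 57 (np.int64(227), np.int64(292)) 198 57 (np.int64(229), np.int64(291)) 202 48 (np.int64(229), np.int64(289)) 206 35 (np.int64(231), np.int64(288)) 210 41 (np.int64(232), np.int64(287)) 214 50 (np.int64(233), np.int64(286)) 218 49 (np.int64(233), np.int64(285)) 222 25 (np.int64(248), np.int64(272)) 226 24 (np.int64(248), np.int64(271)) 230 24 (np.int64(248), np.int64(271)) 234 2 (np.int64(262), np.int64(263)) 238 1 (np.int64(262), np.int64(262)) 242 1 (np.int64(262), np.int64(262)) 246 1 (np.int64(262), np.int64(262)) 250 1 (np.int64(262), np.int64(262)) 254 2 (np.int64(262), np.int64(309)) 258 1 (np.int64(262), np.int64(262)) 262 0  266 0  2.1 [ 1.2 -0.1  1.8] [0.001 0.004 0.001] tcp [ 0.529 -0.063  0.181]
1.9 [-5.1 -0.1  7.6] [0.001 0.004 0.001] tcp [ 0.525 -0.062  0.173]
1.6 [-12.2  -0.1  18.3] [0.001 0.004 0.001] tcp [ 0.522 -0.061  0.16 ]
1.35 [-15.5  -0.2  28.5] [0.001 0.004 0.001] tcp [ 0.522 -0.061  0.15 ]
1.2 [-16.1  -0.2  35. ] [0.001 0.004 0.001] tcp [ 0.524 -0.062  0.143]
```

Request:
move_arm([
  {"grip":0,"xyz":[-2,0,4],"angular":[0,0,0]},
  {"grip":0,"xyz":[-5,0,7.5],"angular":[0,0,0]},
  {"grip":0,"xyz":[-9,0,13],"angular":[0,0,0]},
  {"grip":0,"xyz":[-12,0,18],"angular":[0,0,0]},
  {"grip":0,"xyz":[-14,0,23],"angular":[0,0,0]},
  {"grip":0,"xyz":[-15.5,0,28.5],"angular":[0,0,0]},
  {"grip":0,"xyz":[-15.5,0,28.5],"angular":[0,0,0]},
])

```text
time_s: 17.6
tcp_pos: [0.5226, -0.0619, 0.1499]
ee_rot: [[0.918, -0.218, 0.331], [-0.204, -0.976, -0.075], [0.339, 0.001, -0.941]]
wrist_force: [0.9, 0.2, 0.0]
gripper_width: 0.005
gripper_force: 0.0
```

Run:
```python
from h import *
F=[-9.5,0,25];B=[9.5,0,25]
print(r.sense()["joints"].round(1))
b=cap("wrist"); save(cv2.resize(b[0][80:300,140:400],(780,660))[:600],"w7.png")
for n,p in dict(groove=[-58,3,178],lip=[-68,3,184],lipL=[-68,14,184],levtip=lev(1.35,52)).items(): print(n,proj(b,case(p)).round(0))
for l in (1.35,1.2): go(l,case(lev(l,43)),CY,20,F)
for l in (1.2,1.,.8,.6,.45,.35,.25,.1): go(l,case(lev(l,38)),CY,20,B)
```

```text
[ 13.9  10.5 -43.9  26.8 -19.7  39.5]
groove [262. 170.]
lip [262. 194.]
lipL [234. 194.]
levtip [262. 279.]
1.35 [-1.1 -0.2  0.2] [0.001 0.003 0.001] tcp [ 0.522 -0.061  0.15 ]
1.2 [-1.8 -0.2  6.7] [0.001 0.003 0.001] tcp [ 0.524 -0.062  0.143]
1.2 [-15.8  -0.2   6.6] [0.001 0.003 0.001] tcp [ 0.511 -0.059  0.139]
1.0 [-15.3  -0.2  14.2] [0.001 0.003 0.001] tcp [ 0.514 -0.06   0.132]
0.8 [-13.4  -0.2  21.5] [0.001 0.003 0.001] tcp [ 0.518 -0.06   0.126]
0.6 [-10.   -0.2  28.3] [0.001 0.003 0.001] tcp [ 0.523 -0.062  0.12 ]
0.45 [-6.6 -0.2 32.9] [0.001 0.003 0.001] tcp [ 0.528 -0.063  0.117]
0.35 [-4.  -0.2 35.7] [0.001 0.003 0.001] tcp [ 0.531 -0.063  0.115]
0.25 [-1.1 -0.2 38.2] [0.001 0.003 0.001] tcp [ 0.535 -0.064  0.114]
0.1 [ 3.6 -0.2 41.4] [0.001 0.003 0.001] tcp [ 0.54  -0.065  0.113]
```

View pics/w7.png

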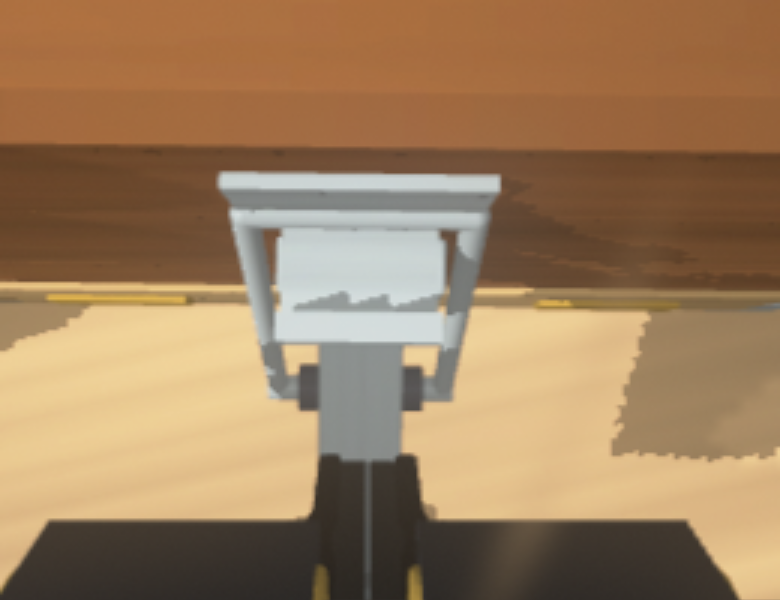

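The loop's crossbar (row 217) lies behind the keeper block, with its legs at (255,290) and (460,290) either side and the lever between them below. It's properly hooked, so I keep pressing the lever.

Run:
```python
from h import *
F=[-9.5,0,25];B=[9.5,0,25]
for l in (1.2,1.,.8,.6,.45,.35,.25,.1): go(l,case(lev(l,31)),CY,20,B)
```

```text
1.2 [-8.8 -0.2  6.4] [0.001 0.003 0.001] tcp [ 0.517 -0.06   0.141]
1.0 [-8.5 -0.2 12.6] [0.001 0.003 0.001] tcp [ 0.519 -0.061  0.136]
0.8 [-7.  -0.2 18.6] [0.001 0.003 0.001] tcp [ 0.523 -0.062  0.13 ]
0.6 [-4.3 -0.2 24.3] [0.001 0.003 0.001] tcp [ 0.527 -0.063  0.126]
0.45 [-1.6 -0.2 28. ] [0.001 0.003 0.001] tcp [ 0.531 -0.063  0.123]
0.35 [ 0.5 -0.2 30.3] [0.001 0.003 0.001] tcp [ 0.533 -0.064  0.122]
0.25 [ 2.8 -0.2 32.4] [0.001 0.003 0.001] tcp [ 0.536 -0.065  0.121]
0.1 [ 6.7 -0.2 35. ] [0.001 0.003 0.001] tcp [ 0.541 -0.066  0.12 ]
```

Request:
move_arm([
  {"grip":0,"xyz":[-5,0,6],"angular":[0,0,0]},
  {"grip":0,"xyz":[-8.5,0,12],"angular":[0,0,0]},
  {"grip":0,"xyz":[-7,0,18.5],"angular":[0,0,0]},
  {"grip":0,"xyz":[-4.5,0,24],"angular":[0,0,0]},
  {"grip":0,"xyz":[-3,0,26],"angular":[0,0,0]},
  {"grip":0,"xyz":[-1.5,0,28],"angular":[0,0,0]},
  {"grip":0,"xyz":[-1.5,0,28],"angular":[0,0,0]},
])

```text
time_s: 18.35
tcp_pos: [0.531, -0.0635, 0.1238]
ee_rot: [[0.918, -0.218, 0.332], [-0.205, -0.976, -0.075], [0.34, 0.001, -0.94]]
wrist_force: [0.2, 0.6, -0.3]
gripper_width: 0.005
gripper_force: 0.0
```

Run:
```python
from h import *
F=[-9.5,0,25];B=[9.5,0,25]; print(r.sense()["joints"].round(1))
for l in (.45,.35,.25,.1): go(l,case(lev(l,31)),CY,20,B)
```

```text
[ 11.5  13.5 -47.2  36.2 -13.7  31.8]
0.45 [-0.4 -0.1  0.3] [0.001 0.002 0.   ] tcp [ 0.531 -0.063  0.123]
0.35 [ 1.7 -0.1  2.6] [0.001 0.002 0.   ] tcp [ 0.533 -0.064  0.122]
0.25 [ 4.  -0.1  4.6] [0.001 0.002 0.   ] tcp [ 0.536 -0.065  0.121]
0.1 [ 7.9 -0.1  7.3] [0.001 0.002 0.   ] tcp [ 0.541 -0.066  0.12 ]
```

Request:
move_arm([
  {"grip":0,"xyz":[1.5,0,2.5],"angular":[0,0,0]},
  {"grip":0,"xyz":[4,0,4.5],"angular":[0,0,0]},
  {"grip":0,"xyz":[4,0,4.5],"angular":[0,0,0]},
])

```text
time_s: 18.65
tcp_pos: [0.5366, -0.0645, 0.121]
ee_rot: [[0.918, -0.218, 0.332], [-0.205, -0.976, -0.074], [0.34, 0.0, -0.94]]
wrist_force: [0.5, -0.6, -1.3]
gripper_width: 0.009
gripper_force: 0.0
```

Run:
```python
from h import *
b=cap("wrist"); save(b[0],"w8.png"); im=b[0].astype(int); sat=im.max(2)-im.min(2)
for n,p in dict(bargroove=[-58,3,178],barloose=[-58,3,192],lip=[-68,3,184]).items(): print(n,proj(b,case(p)).round(0))
for v in range(90,300,4): 
    u=np.where((sat[v,190:330]<30)&(im[v,190:330].max(1)>90))[0]+190
    print(v,len(u),(int(u.min()),int(u.max())) if len(u) else '',end='; ')
```

```text
bargroove [263. 204.]
barloose [263. 203.]
lip [263. 237.]
90 0 ; 94 0 ; 98 0 ; 102 0 ; 106 0 ; 110 0 ; 114 0 ; 118 0 ; 122 0 ; 126 0 ; 130 0 ; 134 0 ; 138 0 ; 142 0 ; 146 0 ; 150 0 ; 154 0 ; 158 0 ; 162 0 ; 166 70 (197, 266); 170 127 (197, 323); 174 125 (199, 323); 178 112 (205, 316); 182 112 (205, 316); 186 107 (208, 314); 190 99 (212, 310); 194 90 (216, 305); 198 81 (221, 301); 202 73 (225, 297); 206 70 (226, 295); 210 67 (227, 293); 214 67 (227, 293); 218 67 (227, 293); 222 67 (227, 293); 226 73 (224, 296); 230 74 (223, 296); 234 74 (223, 296); 238 1 (261, 261); 242 2 (261, 279); 246 1 (261, 261); 250 1 (261, 261); 254 10 (261, 320); 258 1 (261, 261); 262 1 (261, 261); 266 1 (261, 261); 270 1 (262, 262); 274 0 ; 278 0 ; 282 0 ; 286 0 ; 290 1 (276, 276); 294 14 (263, 276); 298 14 (263, 276);
```

Run:
```python
from h import *
B=[9.5,0,25]
for x in (-73,-70,-67): go(x,case([x,3,98]),CY,20,B)
go('back',case([-120,3,98]),CY,20,B);go('up',case([-190,3,300]),CY,28,B)
```

```text
-73 [-0.  0.  3.] [0.    0.002 0.   ] tcp [ 0.537 -0.065  0.118]
-70 [2.8 0.  4. ] [0.    0.002 0.   ] tcp [ 0.54  -0.065  0.118]
-67 [5.6 0.  5. ] [0.    0.002 0.   ] tcp [ 0.543 -0.066  0.118]
back [-44.2   0.  -13. ] [0.    0.002 0.   ] tcp [ 0.491 -0.055  0.118]
up [-4.470e+01  1.000e-01 -2.252e+02] [0.    0.142 0.   ] tcp [ 0.421 -0.039  0.318]
```

Request:
move_arm([
  {"grip":0,"xyz":[1,0,3.5],"angular":[0,0,0]},
  {"grip":0,"xyz":[3,0,4],"angular":[0,0,0]},
  {"grip":0,"xyz":[4.5,0,4.5],"angular":[0,0,0]},
  {"grip":0,"xyz":[4.5,0,4.5],"angular":[0,0,0]},
])

```text
time_s: 19.1
tcp_pos: [0.5418, -0.0659, 0.1184]
ee_rot: [[0.918, -0.218, 0.332], [-0.205, -0.976, -0.075], [0.34, 0.001, -0.94]]
wrist_force: [-0.9, 1.2, -0.0]
gripper_width: 0.006
gripper_force: 0.4
```

Request:
move_arm([
  {"grip":0,"xyz":[2,0,0.5],"angular":[0,0,0]},
  {"grip":0,"xyz":[4,0,1.5],"angular":[0,0,0]},
  {"grip":0,"xyz":[4,0,1.5],"angular":[0,0,0]},
])

```text
time_s: 19.4
tcp_pos: [0.5424, -0.0665, 0.118]
ee_rot: [[0.919, -0.216, 0.329], [-0.203, -0.976, -0.075], [0.337, 0.002, -0.941]]
wrist_force: [-21.5, 10.9, 13.1]
gripper_width: 0.003
gripper_force: 11.7
```

The lever meets a firm stop with the finger at about x = -67 mm, which is home. Backing off to check.

Request:
move_arm([
  {"grip":0,"xyz":[-8,0,-3],"angular":[0,0,0]},
  {"grip":0,"xyz":[-25,0,-9],"angular":[0,0,0]},
  {"grip":0,"xyz":[-50,0,-18],"angular":[0,0,0]},
  {"grip":0,"xyz":[-50,0,-60],"angular":[0,0,0]},
  {"grip":0,"xyz":[-50,0,-105],"angular":[0,0.05,0]},
  {"grip":0,"xyz":[-50,0,-150],"angular":[0,0.1,0]},
  {"grip":0,"xyz":[-50,0,-190],"angular":[0,0.14,0]},
  {"grip":0,"xyz":[-50,0,-225],"angular":[0,0.14,0]},
  {"grip":0,"xyz":[-50,0,-225],"angular":[0,0.14,0]},
])

```text
time_s: 20.3
tcp_pos: [0.4266, -0.0381, 0.3195]
ee_rot: [[0.857, -0.215, 0.469], [-0.192, -0.977, -0.096], [0.478, -0.008, -0.878]]
wrist_force: [0.8, 0.1, -0.1]
gripper_width: 0.005
gripper_force: 0.0
```

Run:
```python
from h import *
b=cap("wrist"); im=b[0].astype(int); sat=im.max(2)-im.min(2)
for n,p in dict(bargroove=[-58,3,178],lidedge=[-50,3,207],lip=[-70,3,184],piv=[-64,3,130],home=lev(0,52),open1=lev(1.35,52),rimlid=[-50,3,164]).items(): print(n,proj(b,case(p)).round(0))
for v in range(80,210,3): 
    u=np.where((sat[v,215:300]<30)&(im[v,215:300].max(1)>90))[0]+215
    print(v,len(u),(int(u.min()),int(u.max())) if len(u) else '',end='; ')
```

```text
bargroove [266. 117.]
lidedge [266.  96.]
lip [266. 126.]
piv [265. 140.]
home [265. 155.]
open1 [265. 184.]
rimlid [266. 116.]
80 0 ; 83 0 ; 86 0 ; 89 0 ; 92 0 ; 95 0 ; 98 0 ; 101 35 (248, 282); 104 35 (248, 282); 107 35 (248, 282); 110 36 (247, 282); 113 35 (248, 282); 116 31 (248, 282); 119 31 (248, 281); 122 31 (249, 281); 125 33 (249, 281); 128 32 (249, 280); 131 32 (249, 280); 134 31 (250, 280); 137 25 (250, 279); 140 15 (251, 279); 143 17 (256, 274); 146 13 (259, 271); 149 12 (259, 270); 152 12 (259, 270); 155 12 (259, 270); 158 12 (259, 270); 161 0 ; 164 0 ; 167 0 ; 170 0 ; 173 0 ; 176 0 ; 179 0 ; 182 0 ; 185 0 ; 188 0 ; 191 0 ; 194 0 ; 197 0 ; 200 0 ; 203 0 ; 206 0 ; 209 0 ;
```

The lever's strip now ends at row ~159 (home predicted at 155 plus the lip, still out would be 184). The loop's legs run up to the keeper, so I'm handing in.

```bash
python3 -c "
from station import r
print(r.finish_job())"
```

```text
the job is handed in; nothing more can be done
None
```

I handed the job in at about 20 s of the 66 s allowed: the jar stands in the empty compartment, the lid is shut, the loop is behind the keeper's lip and the lever is pressed to its stop. My last camera check agreed, though the hand-in gave no verdict.

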